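# Turn the button box lid to its clip and lock it

## Task

Turn the loose round lid of the button box, by pushing sideways on its raised lugs with shut fingers, until the notch in its rim faces the metal clip. Then push the clip fully home into the notch and keep it pressed there with about 12 newtons for half a second, so that it seats and locks the lid, and let go. Be gentle: never push with more than 20 newtons, grip neither lid nor clip, do not lift or tip the lid, and leave the other things on the table as they are.

Things in the scene. Friction and masses are not known exactly. Their poses are not given: they have to be found in the camera images.
- box: Round frosted button box, fixed to the table, 124 mm across, its flat black-rimmed top 40 mm above the table. Origin: centre of its underside, z up. A steel spindle 14 mm thick stands on its axis, top at 62 mm. The clip and its guide are on the box's own -x side.
- lid: Loose white disc, 120 mm across, lying on the box and turning either way round the spindle (1 mm play, about 0.2 kg, stays where left). Origin: its centre, on the box top; z up; disc top 14 mm above it. Notch in the rim on its own -x side, 16 mm wide, 14 mm deep (floor 46 mm from the axis). The notch faces the clip when lid yaw equals box yaw.
- lug (a point): Middle of the top of one of the lid's three equal upright lugs, the one farthest from the notch (lid +x, 46 mm from the axis); the others are 120 degrees either way round. Each spans 36 to 56 mm from the axis, is 10 mm thick in the direction of turning and rises 16 mm above the disc, to 70 mm above the table. Axes as the lid's.
- notch (a point): Middle of the lid's notch, 53 mm from the lid's axis, 48 mm above the table; axes as the lid's.
- mark (a point): Fixed point on the box, 53 mm from its axis on the clip's side (-x of the box), 48 mm above the table: the notch's middle is here when the notch faces the clip squarely.
- guide (a point): Middle of the clip's fixed grey guide on the box, 80 mm from the box axis, at the top of its rails (51 mm above the table). The block spans 60 to 100 mm from the axis, 34 mm wide, 41 mm high, with the two rails on it. Axes as the box's.
- clip (a joint): Slide of the steel clip towards the box axis, in m: about 0 drawn back (tongue tip 63 mm from the axis), 0.016 home at its hard stop, tongue in the notch. Tongue 13 mm wide, half-round nose, 44 to 52 mm above the table: a notch up to 2 mm off is still drawn in; further off it strikes the lid's rim. About 4 N of friction; stays where left.
- clip_tab (a point): Point on the outer face of the clip's upright thumb tab (26 mm wide, 5 mm thick, 52 to 80 mm above the table); 88 mm from the box axis when drawn back, and it moves with the clip. Axes as the box's: push along +x.
- gauge: Steel sewing gauge bar 150 x 22 x 4 mm with a slider, lying near the box; leave alone. Origin: centre of its underside.
- bowl: Glass bead bowl, 86 mm across, 36 mm high, near the box; leave alone. Origin: centre of its underside.
- spool: Small thread spool, 32 mm across, 40 mm high, near the box; leave alone. Origin: centre of its underside.
- spool_big: Thread spool, 32 mm across, 50 mm high, to the left; leave alone. Origin: centre of its underside.
- egg: Maple darning egg standing on its blunt end, 62 mm thick, 122 mm high; leave alone. Origin: centre of its underside.
- bobbin_case: Black bobbin case with a tray front, 130 x 100 x 45 mm; leave alone. Origin: centre of its underside.
- pin_jar: Glass pin jar with a steel cap, 56 mm across, 70 mm high; leave alone. Origin: centre of its underside.
Things that resemble listed ones, but are neither listed nor needed, are in the scene too. Leave any pink or purple look-alike of the box alone. What is shaped like the lid but pink is not meant.

How it is judged:
On the way, in this order (a step that is already met when the one before it is completed fails the run):
1. the lid's notch faces the clip (within 5 mm at the rim) while the clip is still drawn back (horizontal distance between notch and mark below 0.005 m and value of joint clip below 0.004 m), for 0.2 s.
2. the clip is held pressed home in the notch with about 12 N (9 to 16 N) (value of joint clip above 0.0145 m and contact force between the fingers and box between 9 and 16 N), for 0.3 s.
At the end, for the whole second after the job is handed in: The clip is home (at least 14.5 of its 16 mm) with its tongue in the lid's notch, the notch within 4 mm of the mark; the lid lies flat on the box (within 3 mm of height, 4 mm of centre and 0.05 rad of level), at rest and let go (value of joint clip above 0.0145 m and horizontal distance between notch and mark below 0.004 m and horizontal distance between lid and box below 0.004 m and z of lid in the frame of box below 0.043 m and angle between lid's own z axis and vertical below 0.05 rad and linear speed of lid below 0.01 m/s and angular speed of lid below 0.05 rad/s); the robot touches nothing.
It fails at once if the robot presses on the lid with more than 20 N (contact force between the fingers and lid above 20 N).
It fails at once if the robot presses on the clip or box with more than 20 N (contact force between any of the arm, the fingers and box above 20 N).
It fails at once if the lid is forced against the clip, spindle or box with more than 25 N (contact force between lid and box above 25 N).
It fails at once if the lid is lifted or tipped (angle between lid's own z axis and vertical above 0.15 rad or z of lid in the frame of box above 0.05 m).
It fails at once if another thing on the table is moved more than 20 mm (distance of any of gauge, bowl, spool, spool_big, egg, bobbin_case, pin_jar from where it was at the start of the episode above 0.02 m).
It also fails if it takes over 72 s, if anything falls off the work surface, if the arm or the gripper's body presses on something with over 40 N, if the wrist force passes 120 N, or if a joint passes its speed limit or range.

## Robot

A 6-joint arm with a two-finger parallel gripper is mounted at the origin on the work surface. World frame = base frame: x ahead of the robot, y to its left, z up, the work surface at z = 0. Lengths are in m, angles in rad, forces in N, time in s.
With the tool pointing down it reaches from about 0.325 to 0.875 m from the base axis. Payload 4.4 kg.
Tool frame: the origin (TCP) lies midway between the tips of the shut fingers; the grasp point (between the pads) lies 19 mm behind it; z points along the fingers, y is the line along which they close (so a half turn about z gives the same grasp; the last joint's range is limited). The gripper opens to 85 mm and grips with 20 to 120 N. Pads are 22 mm wide; open, the fingers measure 114 mm over their backs; the gripper's body (76 mm by 85 mm) begins 54 mm behind the grasp point. The pads swing forward as they close: fully open they stand 13 mm farther back than shut.
Start: joints at [-1.47, 0.207, 1.542, -0, 1.393, -0.15], TCP at [0.143, -0.557, 0.231] pointing down, gripper open.
Joint ranges: [-2.73, 2.73], [-0.86, 2.22], [0.23, 2.46], [-1.11, 4.25], [0.08, 2.63], [-2.82, 2.82]. Speed limits (rad/s): [2.79, 2.79, 3.14, 3.14, 3.14, 3.14].

## Interface

Orientations are given as a rotation vector (axis times angle).
In Python, from station import monitor, imaging, workorder gives the robot as it stands.
- The arm moves only by the tool move_arm, never from a script. Its argument "commands" is a list that holds one entry, the list of rows, each a list of 6 numbers: the shift along the world's x, y, z each as a share of 30 mm, from -1 to 1, then the turn, a rotation vector about the world's x, y, z each as a share of 180 degrees, from -1 to 1. A call has 1 to 20 rows; each row shifts and turns the commanded pose from where the row before left it; what a row does not reach is not made up. A row lasts 1/12 s, in which the tool goes at most 41.7 mm and 7.16 degrees, less where a joint would pass 70% of its speed; a pose out of reach is approached as far as the arm can. A call with a number of a shift or a turn outside -1 to 1 is refused whole. A call with a gripper value outside its range is refused whole. "claw" is the closure, from -1 (fully open) to 1 (shut), set as the call begins (left out, the last holds). The fingers move at their own pace and stop on an object; "force" is the grip in N (left out, the last holds). Time passes only in rows, so rows that do not move let the fingers close. It gives the time, the measured TCP pose, the force, the opening and the grip force at its end, in the units of the state.
- monitor.get_obs(): the state, without advancing time (a new reading comes with each control period).
- imaging.capture(name): name is "scene" or "top" or "wrist"; returns (picture, depth): 384x512x3 uint8, red, green, blue; 384x512 float32, m along the optical axis (not along the pixel's ray), 0 where there is no reading.
- imaging.camera_info(name): a dict with "K" (3x3 intrinsics, pixels), "cam_to_world" (4x4, takes a point from camera to world coordinates). Camera axes: x right, y down, z forward; pixel columns grow to the right and rows downward; lengths in m; the calibration is good to about 2 mm. A picture is of the moment at which its call begins: read the wrist's pose just before it. camera_info takes no time and is no camera call; for the wrist camera it gives the pose at the moment of the call.
- workorder.close_job(): hands the job in; it is judged then, once.
The state is a dict: "time_s": time; "qpos": joint angles; "dq": joint speeds; "effort": joint torques, N m; "tcp_pos": TCP position; "orientation": TCP orientation; "contact_force": force on the tool from outside, world axes, zero at the start; "torque": the same for the moment, N m; "opening": finger opening in m; "finger_force": force on a finger pad.
Only numpy, scipy, OpenCV 4.12 (cv2) and the standard library are available. Lean on these libraries where they do the work, as an engineer would, in place of code of your own. Each camera call takes 0.05 s, during which the arm holds its last target. There are 200 camera calls.

## Working session

There is one attempt and no reset: what is moved stays moved. The work goes in short steps, Python scripts to look and compute and a tool call to move; the robot and the scene stay as the last step left them, time stands still between calls to the robot, and variables do not carry over. Pictures are saved under pics/ and viewed, at most 10 in all, crops included, and the job is handed in when it is done.

Besides the shell and the picture viewer there is one more tool, called after "Request:" by a JSON object that holds its "api" and its "payload", one argument or row to a line. move_arm: Moves the arm, as the interface text tells. Its arguments: {"type":"object","properties":{"commands":{"type":"array"},"claw":{"type":"number"},"force":{"type":"number"}},"required":["commands"]}

```bash
mkdir -p pics; python3 - <<'E'
from station import monitor, imaging
import cv2,numpy as np
o=monitor.get_obs();print(o['time_s'],o['tcp_pos'],o['orientation'])
for n in('top','scene'):
    p,d=imaging.capture(n);i=imaging.camera_info(n);np.savez(n,p=p,d=d,**i)
    cv2.imwrite(f'pics/{n}.png',p[:,:,::-1]);print(i['K'],i['cam_to_world'])
E
```

```text
0.0 [ 0.14319088 -0.5561026   0.23012805] [-3.11446174e+00 -3.94216007e-01 -1.22044761e-04]
[[451.56561574   0.         250.09350499]
 [  0.         451.56561574 189.48882766]
 [  0.           0.           1.        ]] [[ 0.00631059 -0.99396313  0.10953296  0.40439897]
 [-0.99986893 -0.00790512 -0.01412942  0.00504756]
 [ 0.01490999 -0.10942944 -0.99388273  1.53693516]
 [ 0.          0.          0.          1.        ]]
[[347.10635282   0.         257.29789254]
 [  0.         347.10635282 190.40261118]
 [  0.           0.           1.        ]] [[-7.25633894e-01  4.57854086e-01 -5.13639064e-01  1.04093627e+00]
 [ 6.88080972e-01  4.82659381e-01 -5.41834382e-01  5.23528388e-01]
 [-1.68373212e-04 -7.46598659e-01 -6.65274691e-01  6.83399088e-01]
 [ 0.00000000e+00  0.00000000e+00  0.00000000e+00  1.00000000e+00]]
```

View pics/top.png

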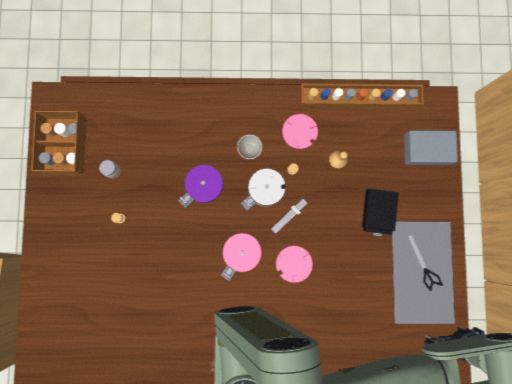

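View pics/scene.png

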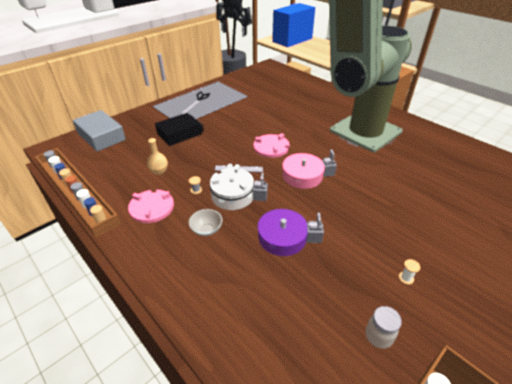

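Candidates in the top view: the white lid on its box at (266,187) with its guide at (249,203). The look-alikes are the purple box (203,184), the pink box (241,253) and the pink lids (299,131) and (294,264). I choose the white one, and I'll check it in a crop and measure it.

```bash
cat > h.py <<'E'
import numpy as np
def cloud(p,d,K,cam_to_world):
    v,u=np.mgrid[:d.shape[0],:d.shape[1]]
    c=np.stack([(u-K[0,2])/K[0,0]*d,(v-K[1,2])/K[1,1]*d,d],-1)
    return c@cam_to_world[:3,:3].T+cam_to_world[:3,3]
E
python3 - <<'E'
import numpy as np,cv2
from h import cloud
z=dict(np.load('top.npz'));W=cloud(**z);p=z['p']
cv2.imwrite('pics/c.png',cv2.resize(p[150:235,225:320,::-1],None,fx=7,fy=7,interpolation=cv2.INTER_CUBIC))
s=np.s_[160:220,235:310]
w=W[s].reshape(-1,3);c=p[s].reshape(-1,3).astype(int)
m=(w[:,2]>.047)&(w[:,2]<.085)
disc=m&(w[:,2]<.06)&(c.min(1)>150)
(x,y),r=cv2.minEnclosingCircle((w[disc][:,:2]*1000).astype(np.float32));print('disc',x,y,r,np.median(w[disc][:,2]))
for v,u in((187,266),(203,249),(187,283),(215,290),(169,293),(147,249),(160,338)):print(v,u,W[v,u],p[v,u])
hi=w[:,2]>.062
for q in w[hi]:
    dx=q[:2]-np.array([x,y])/1000
    print(np.round(q*1000),round(np.hypot(*dx)*1000),round(np.degrees(np.arctan2(dx[1],dx[0]))))
E
```

```text
disc 571.7566528320312 -57.93088912963867 73.8731918334961 0.05437342302547987
187 266 [ 0.57584587 -0.06831162  0.0598941 ] [194 190 199]
203 249 [ 0.52324117 -0.01274606  0.05144751] [154 151 156]
187 283 [ 0.57902144 -0.12644099  0.0364801 ] [40 38 41]
215 290 [ 0.4869376  -0.15247703  0.00856716] [191 185 195]
169 293 [ 0.63981963 -0.15991888  0.03931353] [240 199 128]
147 249 [ 0.72018842 -0.01200519  0.00711526] [183 178 173]
160 338 [ 0.6680134  -0.30746807  0.06057747] [237 196 122]
[ 404.    5. 1537.] 179 159
[628. -94.  70.] 67 -33
[628. -97.  67.] 69 -35
[624. -94.  70.] 64 -34
[625. -97.  67.] 66 -37
[ 624. -100.   71.] 68 -39
[ 404.    5. 1537.] 179 159
[622. -58.  62.] 50 0
[ 404.    5. 1537.] 179 159
[621. -90.  74.] 59 -34
[621. -94.  70.] 61 -36
[621. -97.  71.] 63 -39
[618. -87.  69.] 55 -33
[618. -91.  72.] 56 -35
[618. -94.  70.] 59 -38
[618. -97.  72.] 60 -41
[615. -88.  68.] 52 -35
[614. -91.  73.] 53 -38
[614. -94.  72.] 56 -40
[ 404.    5. 1537.] 179 159
[611. -87.  70.] 49 -37
[611. -91.  69.] 51 -40
[611. -94.  72.] 53 -43
[608. -91.  68.] 49 -42
[605. -19. 
[... 1380 characters left out ...]
] 51 -134
[536. -98.  63.] 53 -132
[ 536. -101.   70.] 56 -130
[530.   1.  85.] 72 125
[530.  -3.  82.] 69 127
[532. -94.  69.] 54 -138
[533. -98.  65.] 56 -135
[ 532. -100.   73.] 58 -133
[528.   1.  73.] 73 127
[527.  -3.  79.] 71 129
[527.  -6.  80.] 68 130
[ 404.    5. 1537.] 179 159
[524.  -3.  76.] 73 131
[524.  -6.  88.] 71 133
[521.  -6.  77.] 73 134
[521.  -9.  80.] 70 136
[ 404.    5. 1537.] 179 159
[ 404.    5. 1537.] 179 159
[518.  -9.  78.] 73 138
[517. -12.  83.] 71 140
[514. -12.  81.] 73 142
[514. -16.  83.] 71 144
[ 404.    5. 1537.] 179 159
[512. -13.  69.] 75 143
[ 404.    5. 1537.] 179 159
[ 404.    5. 1537.] 179 159
[ 404.    5. 1537.] 179 159
[ 404.    5. 1537.] 179 159
```

View pics/c.png

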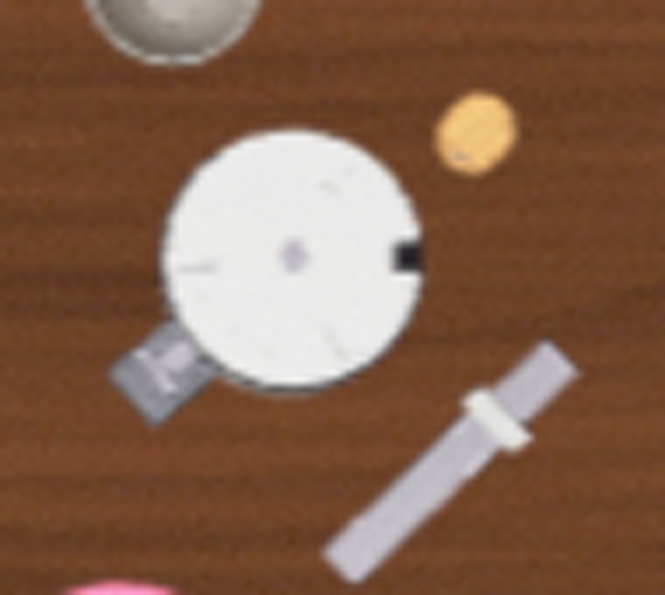

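The crop confirms the white box. The black notch is at crop (407,257), i.e. pointing -y. Lugs are at about 90, -30 and -150 deg, the lid centre at about (0.579,-0.071) and the clip at about 133 deg. The lid must turn about -137 deg. I'll go above it with the fingers shut.

Request:
{"api": "move_arm", "payload": {
  "commands": [
    [[0.857,0.9,0.137,0,0,0.02],[0.857,0.9,0.137,0,0,0.023],[0.857,0.9,0.137,0,0,0.023],[0.857,0.9,0.137,0,0,0.023],[0.857,0.9,0.137,0,0,0.023],[0.857,0.9,0.137,0,0,0.023],[0.857,0.9,0.137,0,0,0.023],[0.857,0.9,0.137,0,0,0.023],[0.857,0.9,0.137,0,0,0.023],[0.857,0.9,0.137,0,0,0.023],[0.857,0.9,0.137,0,0,0.023],[0.857,0.9,0.137,0,0,0.023],[0.857,0.9,0.137,0,0,0.023],[0.857,0.9,0.137,0,0,0.023],[0.7,0.9,0.137,0,0,0.023],[0.5,0.9,0.137,0,0,0.023],[0,0,0,0,0,0.02],[0,0,0,0,0,0],[0,0,0,0,0,0]]
  ],
  "claw": 1,
  "force": 40
}}

```text
time_s: 1.68
tcp_pos: [0.5389, -0.1246, 0.2964]
orientation: [-2.34, -2.095, 0.002]
contact_force: [0.4, -0.0, 0.2]
opening: -0.0
finger_force: 0.0
```

```bash
python3 - <<'E'
from station import monitor, imaging
import cv2,numpy as np
o=monitor.get_obs();print(o['time_s'],o['tcp_pos'],o['orientation'],o['contact_force'])
n='wrist';i=imaging.camera_info(n);p,d=imaging.capture(n);np.savez(n,p=p,d=d,K=i['K'],cam_to_world=i['cam_to_world'])
cv2.imwrite(f'pics/w1.png',p[:,:,::-1]);print(i['K'],i['cam_to_world'])
E
```

```text
1.6833 [ 0.53886938 -0.12458925  0.29636682] [-2.33984463e+00 -2.09485421e+00  1.56866259e-03] [ 0.42649123 -0.02682522  0.1875189 ]
[[341.82921411   0.         257.13742052]
 [  0.         341.82921411 186.11609979]
 [  0.           0.           1.        ]] [[ 0.99399441 -0.10432559 -0.03303448  0.54686715]
 [-0.10940369 -0.95410971 -0.27875705 -0.05264698]
 [-0.00243702  0.28069705 -0.95979333  0.43892004]
 [ 0.          0.          0.          1.        ]]
```

View pics/w1.png

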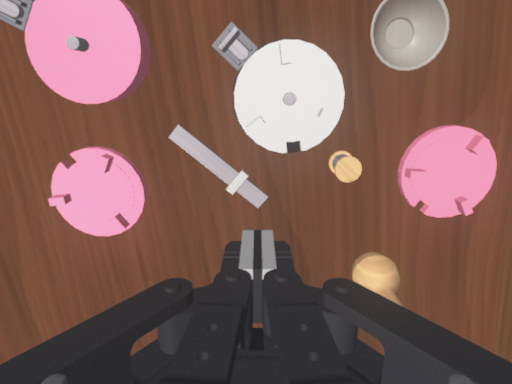

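The wrist view shows the white lid with the spindle at (289,99), the notch at (293,147) and the clip guide at (236,46). Measuring from this view.

```bash
cat >> h.py <<'E'
def onplane(u,v,z,K,T):
    r=T[:3,:3]@np.array([(u-K[0,2])/K[0,0],(v-K[1,2])/K[1,1],1]);c=T[:3,3]
    return c+r*(z-c[2])/r[2]
E
python3 - <<'E'
import numpy as np,cv2
from h import *
z=dict(np.load('wrist.npz'));W=cloud(**z);p=z['p'];K=z['K'];T=z['cam_to_world']
s=np.s_[25:165,215:355]
w=W[s].reshape(-1,3);c=p[s].reshape(-1,3).astype(int)
r0=np.hypot(w[:,0]-.579,w[:,1]+.071)
lug=(w[:,2]>.064)&(r0<.065)&(r0>.028)
a=np.degrees(np.arctan2(w[:,1]+.071,w[:,0]-.579))
for t in(90,-30,-150):
    k=lug&(abs((a-t+180)%360-180)<30);print('lug',t,w[k].mean(0),k.sum())
sp=(r0<.012)&(w[:,2]>.057);print('spindle',w[sp].mean(0),'px',onplane(289,99,.062,K,T))
tab=(r0>.066)&(r0<.1)&(w[:,2]>.066);print('tab',w[tab].mean(0),w[tab].max(0),w[tab].min(0),tab.sum())
m=(r0>.062)&(r0<.11)&(w[:,2]>.030)&(w[:,2]<.058)&(abs(a-133)<40);print('guide',w[m].mean(0),m.sum())
nm=(c.max(1)<60)&(r0<.062)&(r0>.04)&(abs(a+90)<30);vu=np.argwhere(nm.reshape(140,140)).mean(0);print('notch',onplane(vu[1]+215,vu[0]+25,.046,K,T),nm.sum())
wm=((p[...,:].min(2)>150)&(W[...,2]>.045)).astype(np.uint8);mm=np.zeros_like(wm);mm[s]=wm[s]
ct=max(cv2.findContours(mm,0,1)[0],key=cv2.contourArea);e=cv2.fitEllipse(cv2.convexHull(ct));print('ell',e,onplane(*e[0],.054,K,T))
cv2.imwrite('pics/w1c.png',cv2.resize(p[10:170,200:360,::-1],None,fx=3.7,fy=3.7,interpolation=cv2.INTER_CUBIC))
E
```

```text
lug 90 [ 0.57812056 -0.02354691  0.06992178] 221
lug -30 [ 0.6187088  -0.09156187  0.06983079] 192
lug -150 [ 0.53969943 -0.09287356  0.06989925] 188
spindle [ 0.57880108 -0.06939142  0.06180229] px [ 0.57836569 -0.06938085  0.062     ]
tab [ 0.52346565 -0.00571081  0.07826578] [0.53389985 0.00422114 0.08199775] [ 0.51278936 -0.01529355  0.0670792 ] 192
guide [ 0.52853384 -0.01243348  0.04561333] 994
notch [nan nan nan] 0
ell ((288.96209716796875, 96.12741088867188), (109.61395263671875, 114.51978302001953), 19.54106903076172) [ 0.57924621 -0.0667075   0.054     ]<stdin>:14: RuntimeWarning: Mean of empty slice.
  ret = um.true_divide(
```

View pics/w1c.png

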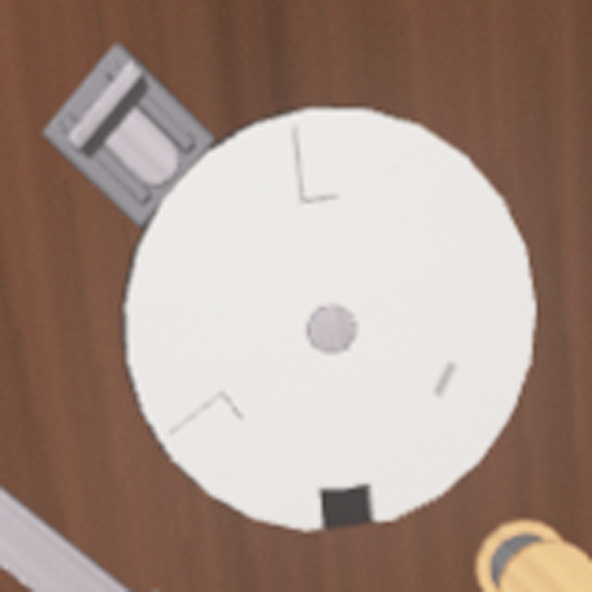

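Request:
{"api": "move_arm", "payload": {
  "commands": [
    [[0.072,0.061,-0.8,0,0,0.0345],[0.072,0.061,-0.9,0,0,0.0345],[0.072,0.061,-0.9,0,0,0.0345],[0.072,0.061,-0.9,0,0,0.0345],[0.072,0.061,-0.9,0,0,0.0345],[0.072,0.061,-0.9,0,0,0.0345],[0,0,-0.9,0,0,0],[0,0,-0.7,0,0,0],[0,0,-0.5,0,0,0],[0,0,-0.37,0,0,0],[0,0,0,0,0,0],[0,0,0,0,0,0],[0,0,0,0,0,0]]
  ]
}}

```text
time_s: 2.82
tcp_pos: [0.553, -0.1147, 0.0651]
orientation: [1.548, 2.731, 0.001]
contact_force: [0.6, 0.4, -0.1]
opening: 0.0
finger_force: 0.0
```

```bash
python3 - <<'E'
from station import monitor
import numpy as np
o=monitor.get_obs();print(o['time_s'],o['tcp_pos'],o['orientation'],o['contact_force'])
v=o['orientation'];print('yaw',2*np.degrees(np.arctan2(v[1],v[0])))
C=np.array([578.8,-69.4])
def P(a,s,r=46):
    a=np.radians(a);return C+r*np.array([np.cos(a),np.sin(a)])+s*np.array([-np.sin(a),np.cos(a)])
prev=np.array(o['tcp_pos'][:2])*1000
for i,a in enumerate(np.r_[-149,-149+np.arange(-5,-141,-5)]):
    q=P(a,16);print(i,a,np.round((q-prev)/30,3));prev=q
E
```

```text
2.8167 [ 0.55302151 -0.11472098  0.0651454 ] [1.54775309e+00 2.73130658e+00 5.46945528e-04] [ 0.56004597  0.41026921 -0.06327251]
yaw 120.92203242862888
0 -149 [-0.18   0.264]
1 -154 [-0.105  0.095]
2 -159 [-0.096  0.104]
3 -164 [-0.087  0.112]
4 -169 [-0.076  0.119]
5 -174 [-0.066  0.125]
6 -179 [-0.055  0.131]
7 -184 [-0.043  0.135]
8 -189 [-0.031  0.138]
9 -194 [-0.019  0.14 ]
10 -199 [-0.007  0.141]
11 -204 [0.006 0.142]
12 -209 [0.018 0.14 ]
13 -214 [0.03  0.138]
14 -219 [0.042 0.135]
15 -224 [0.054 0.131]
16 -229 [0.065 0.126]
17 -234 [0.076 0.12 ]
18 -239 [0.086 0.113]
19 -244 [0.095 0.105]
20 -249 [0.104 0.096]
21 -254 [0.112 0.087]
22 -259 [0.119 0.076]
23 -264 [0.125 0.066]
24 -269 [0.131 0.055]
25 -274 [0.135 0.043]
26 -279 [0.138 0.031]
27 -284 [0.14  0.019]
28 -289 [0.141 0.007]
```

Request:
{"api": "move_arm", "payload": {
  "commands": [
    [[0,0,-0.16,0,0,0],[-0.045,0.066,0,0,0,0],[-0.045,0.066,0,0,0,0],[-0.045,0.066,0,0,0,0],[-0.045,0.066,0,0,0,0],[-0.105,0.095,0,0,0,-0.0278],[-0.096,0.104,0,0,0,-0.0278],[-0.087,0.112,0,0,0,-0.0278],[-0.076,0.119,0,0,0,-0.0278],[-0.066,0.125,0,0,0,-0.0278],[-0.055,0.131,0,0,0,-0.0278],[0,0,0,0,0,0],[0,0,0,0,0,0]]
  ]
}}

```text
time_s: 3.9
tcp_pos: [0.5321, -0.0851, 0.0593]
orientation: [-2.2, -2.243, -0.0]
contact_force: [-0.3, 0.2, -0.7]
opening: -0.0
finger_force: 0.0
```

```bash
cat > look.py <<'E'
import numpy as np,sys
from station import monitor,imaging
from h import *
o=monitor.get_obs();n='wrist';i=imaging.camera_info(n);p,d=imaging.capture(n)
v=o['orientation'];print(o['time_s'],np.round(o['tcp_pos'],4),'yaw',2*np.degrees(np.arctan2(v[1],v[0])),np.round(o['contact_force'],1))
W=cloud(p,d,i['K'],i['cam_to_world'])
np.savez('wl',p=p,d=d,K=i['K'],cam_to_world=i['cam_to_world'])
import cv2;cv2.imwrite(f'pics/{sys.argv[1]}.png',p[:,:,::-1])
w=W.reshape(-1,3);c=p.reshape(-1,3).astype(int)
r=np.hypot(w[:,0]-.5788,w[:,1]+.0694)
k=(w[:,2]>.062)&(w[:,2]<.073)&(r<.06)&(r>.032)&(c.min(1)>150)
a=np.degrees(np.arctan2(w[:,1]+.0694,w[:,0]-.5788))[k]
print(np.histogram(a,36,(-180,180))[0])
E
python3 look.py w2
```

```text
3.9 [ 0.5321 -0.0851  0.0593] yaw -268.8796361073184 [-0.3  0.2 -0.7]
[ 382    1    0    0    0    0    0    0    0    0    0  245  447    0
    0    0    0    0    0    0    0    0    0  687 1173    0    0    0
    0    0    0    0    0    0   18  989]
```

View pics/w2.png

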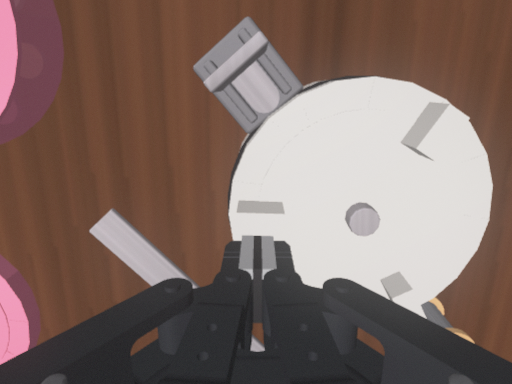

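The lid turns as wanted: the pushed lug is at (260,207), just ahead of the fingertips. I'll continue.

Request:
{"api": "move_arm", "payload": {
  "commands": [
    [[-0.043,0.135,0,0,0,-0.0278],[-0.031,0.138,0,0,0,-0.0278],[-0.019,0.14,0,0,0,-0.0278],[-0.007,0.141,0,0,0,-0.0278],[0.006,0.142,0,0,0,-0.0278],[0.018,0.14,0,0,0,-0.0278],[0.03,0.138,0,0,0,-0.0278],[0.042,0.135,0,0,0,-0.0278],[0.054,0.131,0,0,0,-0.0278],[0.065,0.126,0,0,0,-0.0278],[0.076,0.12,0,0,0,-0.0278],[0.086,0.113,0,0,0,-0.0278],[0.095,0.105,0,0,0,-0.0278],[0.104,0.096,0,0,0,-0.0278],[0.112,0.087,0,0,0,-0.0278],[0.119,0.076,0,0,0,-0.0278],[0.125,0.066,0,0,0,-0.0278],[0,0,0,0,0,0],[0,0,0,0,0,0]]
  ]
}}

```text
time_s: 5.53
tcp_pos: [0.5571, -0.0245, 0.059]
orientation: [-3.137, -0.167, 0.0]
contact_force: [-0.4, -0.3, -0.2]
opening: -0.0
finger_force: 0.0
```

```bash
cat >> look.py <<'E'
# fit lid yaw by three-fold symmetry: circular mean of 3*angle
b=np.radians(a);h=np.histogram(a,360,(-180,180))[0]
for t in range(-180,180,120):pass
m=np.angle(np.exp(3j*b).mean());print('lug angles',np.round(np.degrees(m)/3+np.array([-120,0,120]),1))
# per-lug mean of top-face points
import scipy.ndimage as nd
L,nn=nd.label((k).reshape(d.shape))
for j in range(1,nn+1):
    q=W[L==j]
    if len(q)>80:
        g=q[q[:,2]>.067].mean(0);print(np.round(g,4),len(q),'r',round(1000*np.hypot(g[0]-.5788,g[1]+.0694),1),'ang',round(np.degrees(np.arctan2(g[1]+.0694,g[0]-.5788)),1))
E
python3 look.py w3
```

```text
5.5333 [ 0.5571 -0.0245  0.059 ] yaw -353.91879790124676 [-0.4 -0.3 -0.2]
[   0    0    0  481  374    0    0    0    0    0    0    0    0    0
    0  905 1034    0    0    0    0    0    0    0    0    0   48  834
  247    3    0    0    0    0    0    0]
lug angles [-141.3  -21.3   98.7]
[ 0.6228 -0.0861  0.0698] 1937 r 47.1 ang -20.8
[ 0.5738 -0.0239  0.07  ] 1128 r 45.8 ang 96.3
[ 0.5447 -0.0972  0.07  ] 844 r 44.0 ang -140.8
```

View pics/w3.png

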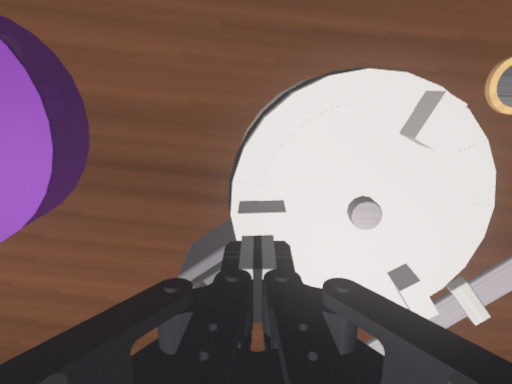

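Request:
{"api": "move_arm", "payload": {
  "commands": [
    [[0.131,0.055,0,0,0,-0.0278],[0.135,0.043,0,0,0,-0.0278],[0.138,0.031,0,0,0,-0.0278],[0.14,0.019,0,0,0,-0.0278],[0.141,0.007,0,0,0,-0.0278],[0.028,0,0,0,0,-0.0056],[0,0,0,0,0,0],[0,0,0,0,0,0],[0,0,0,0,0,0]]
  ]
}}

```text
time_s: 6.33
tcp_pos: [0.5784, -0.02, 0.0591]
orientation: [3.094, -0.546, 0.0]
contact_force: [0.1, 0.4, 0.9]
opening: 0.0001
finger_force: 0.1
```

```bash
python3 look.py w4; python3 - <<'E'
from station import imaging
import numpy as np,cv2
from h import *
p,d=imaging.capture('scene');i=imaging.camera_info('scene')
cv2.imwrite('pics/s4.png',cv2.resize(p[150:220,190:290,::-1],None,fx=7,fy=7,interpolation=cv2.INTER_CUBIC))
E
```

```text
6.3333 [ 0.5784 -0.02    0.0591] yaw -20.035566263713143 [0.1 0.4 0.9]
[ 150  686   61    0    0    0    0    0    0    0    0    0  372 1121
   25    0    0    0    0    0    0    0    0    0  417  696    4    0
    0    0    0    0    0    0    0    0]
lug angles [-167.  -47.   73.]
[ 0.611  -0.1037  0.07  ] 1518 r 47.1 ang -46.8
[ 0.593  -0.0263  0.07  ] 1115 r 45.3 ang 71.7
[ 0.5354 -0.0806  0.0701] 889 r 44.8 ang -165.6
```

View pics/w4.png

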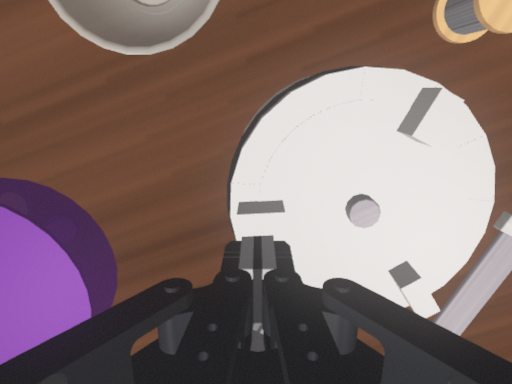

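Request:
{"api": "move_arm", "payload": {
  "commands": [
    [[0.025,-0.003,0,0,0,-0.005],[0.02,-0.003,0,0,0,-0.004],[0,0,0,0,0,0],[0,0,0,0,0,0],[0,0,0,0,0,0],[-0.1,0.03,0,0,0,0],[-0.4,0.12,0,0,0,0],[0,0,0.8,0,0,0],[0,0,0.9,0,0,-0.03],[-0.65,0.32,0.9,0,0,-0.03],[-0.65,0.32,0.8,0,0,-0.03],[-0.65,0.32,0,0,0,-0.03],[0,0,0,0,0,-0.03],[0,0,0,0,0,0],[0,0,0,0,0,0]]
  ]
}}

```text
time_s: 7.68
tcp_pos: [0.5068, 0.0132, 0.1615]
orientation: [-2.863, 1.293, -0.003]
contact_force: [0.8, -0.1, -0.1]
opening: -0.0
finger_force: 0.0
```

```bash
python3 look.py w5; python3 - <<'E'
import cv2
p=cv2.imread('pics/w5.png');cv2.imwrite('pics/w5b.png',cv2.resize(p[0:300,100:460],None,fx=2,fy=2))
E
```

```text
7.6833 [0.5068 0.0132 0.1615] yaw 311.39576148089697 [ 0.8 -0.1 -0.1]
[207 368   2   0   0   0   0   0   0   0   0   0   0   0   0   0   0   0
   0   0   0   0   0   0 226 346   0   0   0   0   0   0   0   0   0   0]
lug angles [-168.3  -48.3   71.7]
[ 0.5935 -0.0265  0.0699] 572 r 45.3 ang 71.1
[ 0.5341 -0.0791  0.0699] 577 r 45.7 ang -167.7
```

View pics/w5b.png

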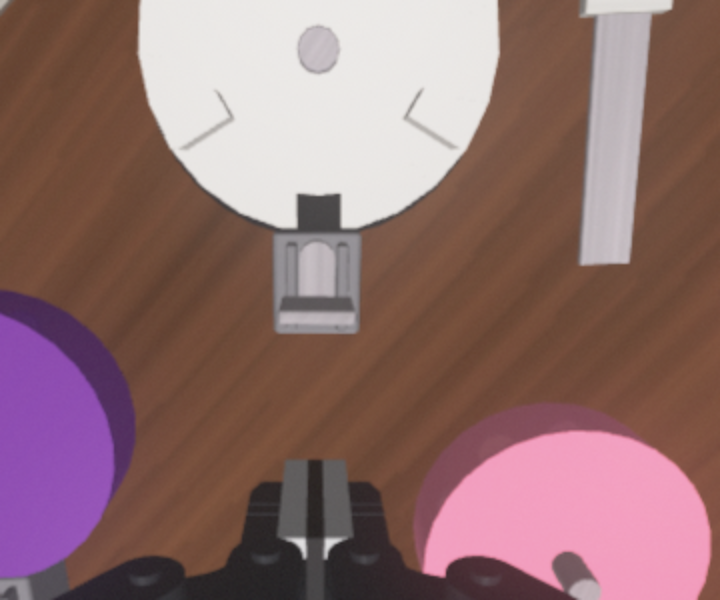

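The notch (297–341, centre 319) squarely faces the tongue (centre 317 in the crop), about 0.7 mm off. I'll descend behind the tab and approach it.

Request:
{"api": "move_arm", "payload": {
  "commands": [
    [[0,0,-0.7,0,0,0],[0,0,-0.9,0,0,0],[0,0,-0.9,0,0,0],[0,0,-0.7,0,0,0],[0,0,-0.13,0,0,0],[0,0,0,0,0,0],[0.044,-0.05,0,0,0,0],[0.044,-0.05,0,0,0,0],[0.044,-0.05,0,0,0,0],[0.044,-0.05,0,0,0,0],[0,0,0,0,0,0],[0,0,0,0,0,0]]
  ]
}}

```text
time_s: 8.73
tcp_pos: [0.5123, 0.007, 0.062]
orientation: [-2.861, 1.297, -0.002]
contact_force: [0.5, -0.4, -0.6]
opening: 0.0001
finger_force: 0.0
```

Request:
{"api": "move_arm", "payload": {
  "commands": [
    [[0.044,-0.05,0,0,0,0],[0.044,-0.05,0,0,0,0],[0.044,-0.05,0,0,0,0],[0,0,0,0,0,0],[0,0,0,0,0,0]]
  ]
}}

```text
time_s: 9.15
tcp_pos: [0.5152, 0.0031, 0.0612]
orientation: [-2.861, 1.297, 0.002]
contact_force: [-1.9, 3.1, 2.7]
opening: -0.0002
finger_force: 1.7
```

Request:
{"api": "move_arm", "payload": {
  "commands": [
    [[0.044,-0.05,0,0,0,0],[0.044,-0.05,0,0,0,0],[0.044,-0.05,0,0,0,0],[0.044,-0.05,0,0,0,0],[0,0,0,0,0,0],[0,0,0,0,0,0]]
  ]
}}

```text
time_s: 9.65
tcp_pos: [0.521, -0.0036, 0.0611]
orientation: [2.861, -1.297, 0.0]
contact_force: [-1.1, 1.7, 0.2]
opening: 0.0002
finger_force: 1.2
```

```bash
cat > f.py <<'E'
from station import monitor
import numpy as np
o=monitor.get_obs();u=np.array([.657,-.754]);t=np.array(o['tcp_pos'][:2])*1000-[578.8,-69.4]
print(o['time_s'],'r',-t@u,'lat',t@[.754,.657],'F',-np.array(o['contact_force'][:2])@u,o['contact_force'],o['tcp_pos'][2])
E
python3 f.py
```

```text
9.65 r 87.57201534212672 lat -0.31652570540133407 F 2.00513803426079 [-1.13673314  1.66883867  0.19234816] 0.06108435654980708
```

Request:
{"api": "move_arm", "payload": {
  "commands": [
    [[0.033,-0.038,0,0,0,0],[0.033,-0.038,0,0,0,0],[0.011,-0.0125,0,0,0,0],[0,0,0,0,0,0],[0,0,0,0,0,0]]
  ]
}}

```text
time_s: 10.07
tcp_pos: [0.5232, -0.006, 0.0611]
orientation: [2.861, -1.296, -0.0]
contact_force: [-1.3, 2.3, 0.6]
opening: 0.0002
finger_force: 1.6
```

```bash
python3 f.py
```

```text
10.0667 r 84.35160239188623 lat -0.3123308002616713 F 2.6240384379291775 [-1.34603156  2.30728873  0.6169809 ] 0.06111769812665818
```

Request:
{"api": "move_arm", "payload": {
  "commands": [
    [[0.011,-0.0125,0,0,0,0],[0.006,-0.0065,0,0,0,0],[0,0,0,0,0,0],[0,0,0,0,0,0]]
  ]
}}

```text
time_s: 10.4
tcp_pos: [0.5235, -0.0065, 0.0611]
orientation: [2.861, -1.297, -0.001]
contact_force: [-2.1, 2.8, -0.8]
opening: 0.0004
finger_force: 1.9
```

```bash
python3 f.py
```

```text
10.4 r 83.77177086278465 lat -0.3314612461333239 F 3.4958911091732277 [-2.05998782  2.84148423 -0.76743844] 0.06110127003194906
```

Small steps toward the stop.

Request:
{"api": "move_arm", "payload": {
  "commands": [
    [[0.011,-0.0125,0,0,0,0],[0.011,-0.0125,0,0,0,0],[0,0,0,0,0,0],[0,0,0,0,0,0]]
  ]
}}

```text
time_s: 10.73
tcp_pos: [0.5243, -0.0073, 0.0611]
orientation: [2.861, -1.297, -0.0]
contact_force: [-3.6, 2.5, 1.4]
opening: 0.0
finger_force: 1.9
```

```bash
python3 f.py
```

```text
10.7333 r 82.64964734474161 lat -0.296149568777968 F 4.23124561307253 [-3.55299735  2.51581744  1.42443958] 0.061125261111881934
```

Request:
{"api": "move_arm", "payload": {
  "commands": [
    [[0.011,-0.0125,0,0,0,0],[0,0,0,0,0,0],[0.011,-0.0125,0,0,0,0],[0,0,0,0,0,0],[0,0,0,0,0,0]]
  ]
}}

```text
time_s: 11.15
tcp_pos: [0.5247, -0.0077, 0.0611]
orientation: [-2.861, 1.297, 0.002]
contact_force: [-3.9, 3.7, 1.0]
opening: -0.0003
finger_force: 2.5
```

```bash
python3 f.py
```

```text
11.15 r 82.06759570652027 lat -0.3071603991938352 F 5.33757916708672 [-3.8624345   3.7134744   0.97770973] 0.061128801828992795
```

Request:
{"api": "move_arm", "payload": {
  "commands": [
    [[0.011,-0.0125,0,0,0,0],[0,0,0,0,0,0],[0.011,-0.0125,0,0,0,0],[0,0,0,0,0,0],[0,0,0,0,0,0]]
  ]
}}

```text
time_s: 11.57
tcp_pos: [0.5247, -0.0078, 0.0611]
orientation: [-2.861, 1.296, 0.005]
contact_force: [-6.0, 4.5, 2.9]
opening: 0.0002
finger_force: 3.8
```

```bash
python3 f.py
```

```text
11.5667 r 82.0491893670535 lat -0.31872449704139866 F 7.33703160949144 [-5.99384087  4.50806122  2.86500469] 0.061141546005096324
```

Request:
{"api": "move_arm", "payload": {
  "commands": [
    [[0.011,-0.0125,0,0,0,0],[0.011,-0.0125,0,0,0,0],[0.011,-0.0125,0,0,0,0],[0,0,0,0,0,0],[0,0,0,0,0,0]]
  ]
}}

```text
time_s: 11.98
tcp_pos: [0.5247, -0.0078, 0.0611]
orientation: [-2.86, 1.296, 0.009]
contact_force: [-7.3, 7.5, 5.2]
opening: -0.0004
finger_force: 5.8
```

```bash
python3 f.py
```

```text
11.9833 r 81.9902647456678 lat -0.3171390036335922 F 10.478061891597484 [-7.29491323  7.54019085  5.16019347] 0.06114754538131746
```

Request:
{"api": "move_arm", "payload": {
  "commands": [
    [[0.007,-0.008,0,0,0,0],[0,0,0,0,0,0],[0,0,0,0,0,0],[0,0,0,0,0,0],[0,0,0,0,0,0],[0,0,0,0,0,0],[0,0,0,0,0,0],[0,0,0,0,0,0],[0,0,0,0,0,0]]
  ]
}}

```text
time_s: 12.73
tcp_pos: [0.5247, -0.0078, 0.0611]
orientation: [-2.86, 1.296, 0.01]
contact_force: [-8.4, 9.1, 6.1]
opening: 0.0002
finger_force: 6.2
```

```bash
python3 f.py
```

```text
12.7333 r 82.03000141030468 lat -0.34205251822851 F 12.374772148453593 [-8.39925434  9.09345099  6.14134338] 0.061113891481427575
```

The force is about 12–14 N and has been held for more than 0.5 s. I'll release and look.

Request:
{"api": "move_arm", "payload": {
  "commands": [
    [[0,0,0,0,0,0],[0,0,0,0,0,0],[-0.04,0.045,0,0,0,0],[-0.06,0.07,0,0,0,0],[-0.3,0.35,0,0,0,0],[-0.4,0.45,0,0,0,0],[0,0,0.7,0,0,0],[0,0,0.9,0,0,0],[0,0,0.9,0,0,0],[0,0,0.8,0,0,0],[0,0,0,0,0,0],[0,0,0,0,0,0],[0,0,0,0,0,0]]
  ]
}}

```text
time_s: 13.82
tcp_pos: [0.5027, 0.0174, 0.16]
orientation: [2.861, -1.297, 0.001]
contact_force: [-0.6, 0.1, 0.0]
opening: 0.0001
finger_force: 0.0
```

```bash
python3 look.py w6; python3 - <<'E'
import cv2
p=cv2.imread('pics/w6.png');cv2.imwrite('pics/w6b.png',cv2.resize(p[0:200,160:360],None,fx=3,fy=3))
E
```

```text
13.8167 [0.5027 0.0174 0.16  ] yaw -48.753776095890196 [-0.6  0.1  0. ]
[225 378   3   0   0   0   0   0   0   0   0   0   0   0   0   0   0   0
   0   0   0   0   0   0 231 366   0   0   0   0   0   0   0   0   0   0]
lug angles [-168.3  -48.3   71.7]
[ 0.5341 -0.0791  0.0699] 606 r 45.7 ang -167.8
[ 0.5934 -0.0265  0.0699] 597 r 45.3 ang 71.2
```

View pics/w6b.png

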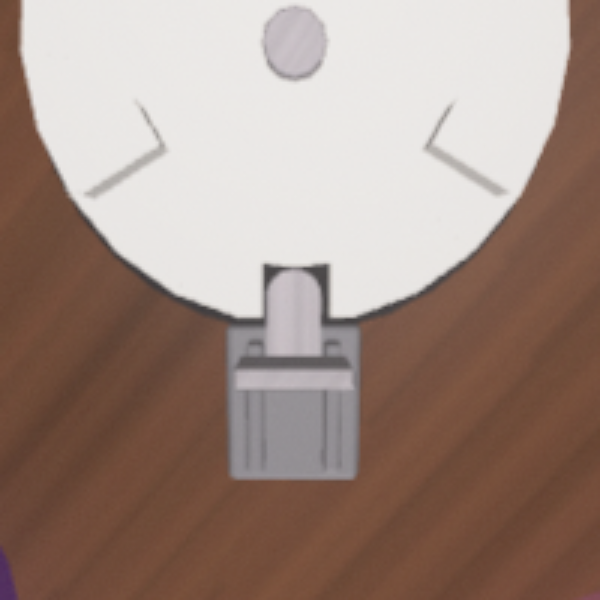

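The tongue sits fully in the notch, with its nose at crop (295,270) on the notch floor. The lid is flat and the arm is clear.

```bash
python3 -c "
from station import workorder
print(workorder.close_job())"
```

```text
the job is handed in; nothing more can be done
None
```

I turned the lid until its notch faced the clip, pushed the clip home, held it there at about 12 N for more than half a second, and let go. The last picture showed the tongue fully in the notch and the arm clear. The job is handed in, but I got no verdict back.

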